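Take the tube carrier off the bench mixer and clip a tube into it

ROBOT

A 6-joint arm with a two-finger parallel gripper is mounted at the origin on a cart in front of the work surface, level with it; the furniture and walls round the work are solid. World frame = base frame: x ahead of the robot, y to its left, z up, the work surface at z = 0. Lengths are in mm, angles in rad, forces in N, time in s.
With the tool pointing down it reaches from about 350 to 875 mm from the base axis. Payload 4.2 kg.
Tool frame: the origin (TCP) lies between the finger pads; the fingertips stand 25 mm ahead of it and the grasp point (between the pads) lies 6 mm ahead of it; z points along the fingers, y is the line along which they close (so a half turn about z gives the same grasp; the last joint's range is limited). The gripper opens to 85 mm and grips with 20 to 120 N. Pads are 22 mm wide; open, the fingers measure 114 mm over their backs; the gripper's body (76 mm by 85 mm) begins 54 mm behind the grasp point. The pads swing forward as they close: fully open they stand 13 mm farther back than shut.
Start: joints at [-0.97, 0.385, 0.008, 0, -1.194, -0.259], TCP at [209.504, -588.819, 256.312] pointing down, gripper open.
Joint ranges: [-3.14, 3.14], [-1.21, 2.06], [-1.07, 1.41], [-3.16, 2.05], [-2.99, -0.16], [-3.1, 3.1]. Speed limits (rad/s): [2.79, 2.79, 3.14, 3.14, 3.14, 3.14].

INTERFACE

Orientations are given as a unit quaternion [x, y, z, w].
In Python, from bench import read_state, imaging, workorder, nets gives the robot as it stands.
- The arm moves only by the tool apply_moves, never from a script. Its argument "rows" is a list of rows, each an object with "hand": the opening, from -1 (shut) to 1 (fully open); "delta_pos": the shift along the tool's x, y, z in mm, a list of three; "yaw": the turn about the tool's z in rad. A call has 1 to 12 rows; each row is the pose to reach, as a shift and turn from the pose commanded when the call began, along the tool's axes at that moment; what a row does not reach only later rows make up. A row lasts 1/12 s, in which the tool goes at most 41.7 mm and 7.16 degrees, less where a joint would pass 70% of its speed; a pose out of reach is approached as far as the arm can. A call with a gripper value outside its range is refused whole. The fingers move at their own pace and stop on an object; the grip force is fixed at half the most. Time passes only in rows, so rows that repeat a pose let the fingers close. It gives the time, the measured TCP pose, the force, the opening and the grip force at its end, in the units of the state.
- read_state(): the state, without advancing time (a new reading comes with each control period).
- imaging.get_image(name): name is "side" or "top" or "wrist"; returns a dict with "pixels" (420x560x3 uint8, red, green, blue), "fx", "fy", "cx", "cy" (pixels), "xyz" and "rotation" of the camera in the world. Camera axes: x right, y down, z forward; pixel columns grow to the right and rows downward; lengths in mm; the calibration is good to about 2 mm. A picture is of the moment at which its call begins. There is no depth.
- workorder.job_done(): hands the job in; it is judged then, once.
Trained networks look in the newest picture that a camera, given by its name, has taken for a name from the list of things; names that differ only in an ending like _2 or _b are one class to them, and where a whole thing is asked for, a point or a joint stands for the part that bears it (a point fixed in the world has none). Each returns a list of dicts, best first, with "score" (0 to 1); they miss things now and then, are a little off and sometimes report something else, mostly with a low value. They report only what shows in the picture. A call takes as long as a camera call.
- nets.find_in(camera, query): "location" ([row, column] in pixels, amid what is visible of it).
- nets.pinpoint(camera, query): "location" ([row, column] in pixels: a listed point, or the origin of a listed thing).
The state is a dict: "clock": time; "joints": joint angles; "joint_vel": joint speeds; "joint_efforts": joint torques, N m; "position": TCP position; "ee_rot": TCP orientation; "contact_force": force on the tool from outside, world axes, zero at the start; "wrist_torque": the same for the moment, N m; "gripper_width": finger opening in mm; "grasp_force": force on a finger pad.
Only numpy, scipy, OpenCV 4.12 (cv2) and the standard library are available. Lean on these libraries where they do the work, as an engineer would, in place of code of your own. Each camera call takes 0.05 s, during which the arm holds its last target. There are 200 camera calls.

TASK

The mixer is stopped and its tube carrier has to be loaded on the bench, so that nobody pushes down on the drive. The carrier hangs by two keyhole slots on the headed studs of the sloping drive plate: slide it up the slope until the stud heads stand in the wide ends of the slots, lift it straight off without wrenching it, and lay it flat with its clips up, in the middle of the grey mat. Then press the loose capped tube down into the carrier's two spring clips until it has snapped home in both; put things down rather than drop them, and leave the other things on the bench where they are.

Things in the scene. Friction and masses are not known exactly. Their poses are not given: they have to be found in the camera images.
- mixer: Bench mixer, fixed: grey wedge housing 150 mm deep (x) x 170 wide (y), 60 mm high in front, 125 at the back; knob and display in front. Origin: centre of underside; x to its back, y to its left, z up. The top slopes up to the back at 25 degrees; 12 mm above it lies a dark drive plate, 126 mm up the slope x 156 mm wide, on which the carrier hangs.
- stud_mid (a point): Point on the drive plate's face midway between its two steel studs, which stand square to the slope 60 mm to the left and right of it: neck 9 mm thick and 6 mm long, then a head 18 mm wide and 4.5 mm thick. Keep clear of the centrifuge left of the mixer: 250 mm high, its open lid higher, from about x 0.44 m and y 0.27 m on.
- carrier: Tube carrier, loose, about 0.28 kg: aluminium sheet 108 mm (x) x 160 mm (y) x 3 mm. Origin: centre of its underside; z out of its upper side. Hung on the mixer, x points up the slope, y to the mixer's left, z square out of the 25 degree slope; it slides easily, with 3 mm of play under the stud heads. It carries a handle, two keyhole slots and two spring clips.
- handle (a point): Middle of the carrier's black handle bar, at x 34, y 0, z 24 mm in the carrier. The bar is 10 mm thick (x), 60 mm long (y), from z 18 to 30 mm, on two legs as thick as the bar.
- wide_mid (a point): Point on the carrier's underside midway between the wide ends of its keyhole slots, at x 16, y 0, z 0 mm in the carrier. Each slot (at y +60 and -60 mm) has a round wide end 26 mm across here; a slot 12 mm wide runs from it along +x to x = 44 mm. The studs start in the narrow ends: the carrier must slide 22.5 mm (3 mm either way) along its +x before the heads pass.
- clip_mid (a point): Where the middle of the tube's axis lies when home in the clips: x -26, y 0, z 23.5 mm in the carrier, axis along carrier y. The steel clips, 12 mm wide, stand at y +26 and -26 mm; sprung arms up to z 41 mm and 21 mm either side; mouth 35 mm at the lips, 23 mm at the neck. The tube is forced straight down between the arms (10 to 20 N in all), which close over it.
- tube: Loose capped tube, empty, about 60 g: white round body 28 mm thick, 84 mm long, between a grey six-sided cap (22 mm long) and a white six-sided foot (14 mm), both 34 mm across flats; it lies on a flat, axis 17 mm up. Origin: on the axis, middle of the round body; y along the axis to the cap (cap y 42 to 64, foot -42 to -56 mm). Either end may point either way in the clips.
- mat: Grey bench mat, fixed, 180 mm (x) x 210 mm (y) x 3 mm thick. Origin: centre of its underside, on the bench.
- rack_white: White tube rack, 124 x 77 x 29 mm, loose; a bystander.
- timer: Bench timer, 59 x 68 x 24 mm, loose; a bystander.
- tip_box_blue: Blue pipette tip box with closed clear lid, 88 x 122 x 72 mm, loose; a bystander.
- tape_yellow: Roll of yellow tape lying flat, 60 mm across, 16 mm high, loose; a bystander.

How it is judged (in metres and radians):
On the way, in this order (a step that is already met when the one before it is completed fails the run):
1. the carrier is off its studs, more than 60 mm from where it hung (distance of carrier from where it was at the start of the episode above 0.06 m), for 0.1 s.
2. the carrier lies flat on the mat, let go, with no tube in its clips yet (angle between carrier's own z axis and vertical below 0.04 rad and z of carrier in the frame of mat between 0.001 and 0.0055 m and x of carrier in the frame of mat between -0.045 and 0.045 m and y of carrier in the frame of mat between -0.045 and 0.045 m and contact force between the fingers and carrier below 0.1 N and linear speed of carrier below 0.02 m/s and not (z of tube in the frame of carrier between 0.019 and 0.0265 m and x of tube in the frame of carrier between -0.03 and -0.022 m and y of tube in the frame of carrier between -0.012 and 0.012 m and angle between the y axis of tube and the y axis of carrier, either way round below 0.06 rad)), for 0.2 s.
At the end, for the whole second after the job is handed in: Carrier flat on the mat (tilt under 0.04 rad, origin within 45 mm of the mat's middle in x and y); tube home in both clips: axis within 4 mm across, -4.5 to +3 mm in height and 0.06 rad of the clips' axis, middle within 12 mm of theirs; both at rest and let go (angle between carrier's own z axis and vertical below 0.04 rad and z of carrier in the frame of mat between 0.001 and 0.0055 m and x of carrier in the frame of mat between -0.045 and 0.045 m and y of carrier in the frame of mat between -0.045 and 0.045 m and z of tube in the frame of carrier between 0.019 and 0.0265 m and x of tube in the frame of carrier between -0.03 and -0.022 m and y of tube in the frame of carrier between -0.012 and 0.012 m and angle between the y axis of tube and the y axis of carrier, either way round below 0.06 rad and contact force between the fingers and carrier below 0.1 N and contact force between the fingers and tube below 0.1 N and linear speed of each of carrier, tube below 0.01 m/s); the robot touches nothing.
It fails at once if the carrier is dropped or flung: it moves faster than 0.6 m/s out of the fingers (contact force between the fingers and carrier below 0.1 N and linear speed of carrier above 0.6 m/s).
It fails at once if the tube is dropped or flung: it moves faster than 0.6 m/s out of the fingers (contact force between the fingers and tube below 0.1 N and linear speed of tube above 0.6 m/s).
It fails at once if the carrier is wrenched against the mixer with more than 60 N (contact force between carrier and mixer above 60 N).
It fails at once if a bystander (white rack, timer, blue tip box or yellow tape) is pushed more than 30 mm (distance of any of rack_white, timer, tip_box_blue, tape_yellow from where it was at the start of the episode above 0.03 m).
It also fails if it takes over 59 s, if anything falls off the work surface, if the arm or the gripper's body presses on something with over 40 N, if the wrist force passes 120 N, or if a joint passes its speed limit or range.

## Working session

There is one attempt and no reset: what is moved stays moved. The work goes in short steps, Python scripts to look and compute and a tool call to move; the robot and the scene stay as the last step left them, time stands still between calls to the robot, and variables do not carry over. Pictures are saved under pics/ and viewed, at most 10 in all, crops included, and the job is handed in when it is done.

Besides the shell and the picture viewer there is one more tool, called after ">>>" by a JSON object that holds its "name" and its "arguments". apply_moves: Moves the arm, as the interface text tells. Its arguments: {"type":"object","properties":{"rows":{"type":"array"}},"required":["rows"]}

```bash
ls; mkdir -p pics; cat > h.py <<'E'
import numpy as np, cv2
from bench import read_state, imaging, workorder, nets
from scipy.spatial.transform import Rotation as R
def cam(n):
    im=imaging.get_image(n); im['K']=np.array([[im['fx'],0,im['cx']],[0,im['fy'],im['cy']],[0,0,1]])
    im['Rm']=np.array(im['rotation'],float)
    if im['Rm'].shape!=(3,3): im['Rm']=R.from_quat(im['Rm'].ravel()).as_matrix()
    im['xyz']=np.array(im['xyz'],float); return im
def save(im,f): cv2.imwrite('pics/'+f,im['pixels'][:,:,::-1])
def ray(im,rc):
    return im['Rm']@np.linalg.solve(im['K'],[rc[1],rc[0],1.])
def plane(im,rc,z):
    d=ray(im,rc); return im['xyz']+d*(z-im['xyz'][2])/d[2]
def tri(obs):
    A=np.zeros((3,3));b=np.zeros(3)
    for im,rc in obs:
        d=ray(im,rc);d/=np.linalg.norm(d);P=np.eye(3)-np.outer(d,d);A+=P;b+=P@im['xyz']
    p=np.linalg.solve(A,b)
    return p,[float(np.linalg.norm(np.cross(p-im['xyz'],ray(im,rc)/np.linalg.norm(ray(im,rc))))) for im,rc in obs]
def proj(im,p):
    q=im['K']@(im['Rm'].T@(np.asarray(p,float)-im['xyz'])); return np.array([q[1]/q[2],q[0]/q[2]])
E
python3 - <<'E'
from h import *
s=read_state(); print(s)
C={n:cam(n) for n in ('side','top','wrist')}
for n,c in C.items():
    save(c,n+'0.png'); print(n,c['xyz'].round(),c['Rm'].round(2).tolist(),c['fx'],c['cx'],c['cy'])
Q='mixer stud_mid carrier handle wide_mid clip_mid tube mat rack_white timer tip_box_blue tape_yellow'.split()
for q in Q:
    obs=[]
    for n in C:
        r=nets.pinpoint(n,q)
        print(q,n,[(np.round(x['location']).tolist(),round(x['score'],2)) for x in r[:2]])
        if r and r[0]['score']>.4: obs.append((C[n],r[0]['location']))
    if len(obs)>1: print('   ->',*[np.round(v,1) for v in tri(obs)])
a=np.hstack([C['side']['pixels'],C['top']['pixels']])
E
```

```text
pics
{'clock': 0.0, 'joints': array([-9.70404961e-01,  3.85536388e-01,  6.59166621e-03, -4.95806289e-04,
       -1.19399253e+00, -2.58611494e-01]), 'joint_vel': array([-0.00090831, -0.00090025, -0.00060682,  0.00036655, -0.00119963,
        0.00015043]), 'joint_efforts': array([ 4.16105422e-05, -3.92288733e+01,  1.88393515e+01,  4.18598369e+00,
       -4.72035041e-03, -4.27423089e-06]), 'position': array([ 209.31818536, -588.32934036,  255.22080436]), 'ee_rot': array([-1.69969156e-01,  9.85448774e-01,  1.06918339e-03, -2.36272753e-04]), 'contact_force': array([-0.28616979,  0.00373306, -0.48641959]), 'wrist_torque': array([ 0.01404326, -0.06692707, -0.02532452]), 'grasp_force': 0.0, 'gripper_width': 85.32146941566158}
side [274. 825. 729.] [[-0.97, -0.14, 0.21], [-0.25, 0.53, -0.81], [-0.0, -0.84, -0.55]] 480.8464820990794 279.2000527726108 199.94407007960572
top [ 402. -110.  988.] [[0.01, -0.99, 0.1], [-1.0, -0.01, 0.04], [-0.03, -0.1, -0.99]] 440.7627004246254 285.5654429094563 207.0407689233837
wrist [ 129. -618.  373.] [[-0.34, 0.89, 0.31], [0.94, 0.32, 0.11], [0.0, 0.33, -0.95]
[... 993 characters left out ...]
29.0, 296.0], 0.72)]
mat top [([214.0, 308.0], 0.61)]
mat wrist []
   -> [ 483.  -126.7    5.7] [6.4 6.4]
rack_white side [([306.0, 314.0], 0.89)]
rack_white top [([261.0, 196.0], 0.58)]
rack_white wrist []
   -> [382.3 122.5   6.3] [0.1 0.1]
timer side [([238.0, 221.0], 0.55), ([255.0, 188.0], 0.2)]
timer top [([142.0, 271.0], 0.66)]
timer wrist []
   -> [648.5 -41.3   6.6] [3.3 3.3]
tip_box_blue side [([197.0, 236.0], 0.58)]
tip_box_blue top [([139.0, 348.0], 0.94)]
tip_box_blue wrist []
   -> [ 660.8 -214.3   14.1] [4.4 4.4]
tape_yellow side [([188.0, 354.0], 0.74)]
tape_yellow top [([277.0, 417.0], 0.72), ([144.0, 169.0], 0.25)]
tape_yellow wrist []
   -> [ 355.8 -365.1    0.6] [4.6 4.6]
```

View pics/top0.png

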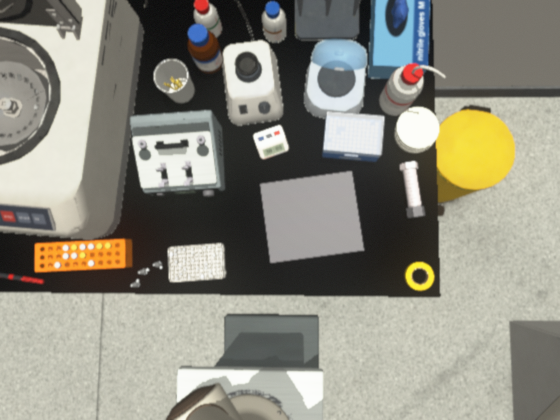

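View pics/side0.png

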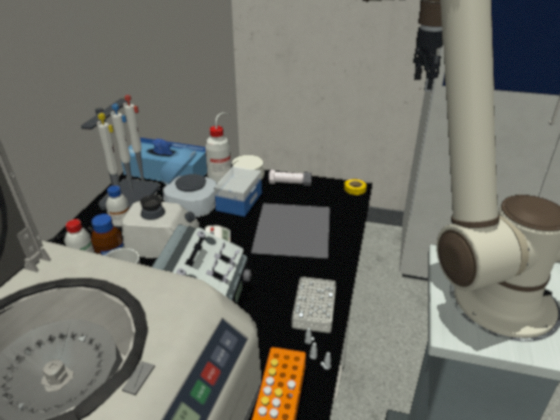

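>>> {"name": "apply_moves", "arguments": {"rows": [{"hand":1,"delta_pos":[-190,65,0],"yaw":0.25},{"hand":1,"delta_pos":[-376,130,0],"yaw":0.25},{"hand":1,"delta_pos":[-376,130,0],"yaw":0.25},{"hand":1,"delta_pos":[-376,130,0],"yaw":0.25},{"hand":1,"delta_pos":[-376,130,0],"yaw":0.25},{"hand":1,"delta_pos":[-376,130,0],"yaw":0.25},{"hand":1,"delta_pos":[-376,130,0],"yaw":0.25},{"hand":1,"delta_pos":[-376,130,0],"yaw":0.25},{"hand":1,"delta_pos":[-376,130,0],"yaw":0.25},{"hand":1,"delta_pos":[-376,130,0],"yaw":0.25},{"hand":1,"delta_pos":[-376,130,0],"yaw":0.25},{"hand":1,"delta_pos":[-376,130,0],"yaw":0.25}]}}

```text
clock: 2.95
position: [521.4, -339.0, 255.9]
ee_rot: [-0.047, 0.999, 0.0, -0.0]
contact_force: [0.1, 0.2, -0.1]
gripper_width: 85.4
grasp_force: 0.0
```

```bash
cat >> h.py <<'E'
def go(p,yawdeg=None):
    """tool-axis delta to world TCP p; yawdeg = world angle of tool y from world y"""
    s=read_state(); Rt=R.from_quat(s['ee_rot']).as_matrix()
    a=np.degrees(np.arctan2(-Rt[0,1],Rt[1,1]))
    print('now',s['position'].round(1),'tooly ang',round(a,2),'delta',(Rt.T@(np.asarray(p,float)-s['position'])).round(1), 'yaw', None if yawdeg is None else round(np.radians(-(yawdeg-a)),3))
def pin(im,n,qs,k=1):
    d={}
    for q in qs:
        r=nets.pinpoint(n,q); d[q]=r[0]['location'] if r else None
        print(q,n,[(np.round(x['location'],1).tolist(),round(x['score'],2)) for x in r[:k]])
    return d
import pickle
E
python3 - <<'E'
from h import *
c=cam('wrist'); save(c,'w1.png'); pickle.dump(c,open('w1.pkl','wb'))
d=pin(c,'wrist',['tube'],3)
print(plane(c,d['tube'],17), proj(c,[546,-346,17]))
go([483,-127,256]); go([560,150,300])
E
```

```text
tube wrist [([196.9, 261.2], 0.72)]
[ 551.04764149 -355.8996313    17.        ] [193.41223594 270.37925244]
now [ 519.8 -340.5  256.2] tooly ang 5.25 delta [1.710e+01 2.159e+02 2.000e-01] yaw None
now [ 519.8 -340.5  256.2] tooly ang 5.25 delta [-84.9 484.7 -43.8] yaw None
```

View pics/w1.png

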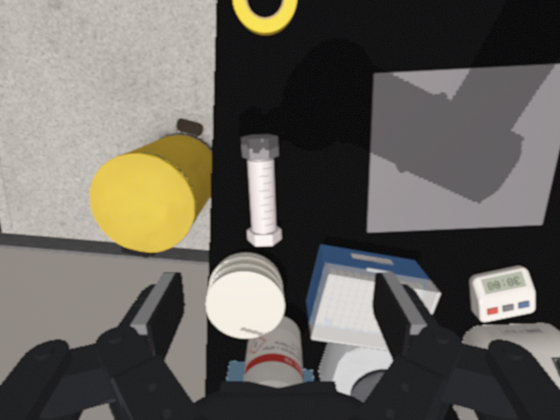

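>>> {"name": "apply_moves", "arguments": {"rows": [{"hand":1,"delta_pos":[-10,45,-30],"yaw":0},{"hand":1,"delta_pos":[-90,485,-44],"yaw":0},{"hand":1,"delta_pos":[-90,485,-44],"yaw":0},{"hand":1,"delta_pos":[-90,485,-44],"yaw":0},{"hand":1,"delta_pos":[-90,485,-44],"yaw":0},{"hand":1,"delta_pos":[-90,485,-44],"yaw":0},{"hand":1,"delta_pos":[-90,485,-44],"yaw":0},{"hand":1,"delta_pos":[-90,485,-44],"yaw":0},{"hand":1,"delta_pos":[-90,485,-44],"yaw":0},{"hand":1,"delta_pos":[-90,485,-44],"yaw":0},{"hand":1,"delta_pos":[-90,485,-44],"yaw":0},{"hand":1,"delta_pos":[-90,485,-44],"yaw":0}]}}

```text
clock: 4.05
position: [565.0, 150.6, 301.0]
ee_rot: [-0.045, 0.999, 0.0, 0.0]
contact_force: [1.2, -0.6, -0.1]
gripper_width: 85.8
grasp_force: 0.0
```

```bash
python3 - <<'E'
from h import *
c=cam('wrist'); save(c,'w2.png'); 
d=pin(c,'wrist',['handle','clip_mid','stud_mid','wide_mid','carrier'],2)
pickle.dump((c,d),open('w2.pkl','wb'))
for q,z in [('handle',137),('clip_mid',111)]: print(q,plane(c,d[q],z))
go([530,190,280])
E
```

```text
handle wrist []
clip_mid wrist [([176.3, 276.9], 0.78)]
stud_mid wrist []
wide_mid wrist [([220.3, 274.6], 0.58)]
carrier wrist [([205.3, 274.1], 0.97)]Traceback (most recent call last):
  File "<stdin>", line 5, in <module>
  File "h.py", line 13, in plane
    d=ray(im,rc); return im['xyz']+d*(z-im['xyz'][2])/d[2]
  File "h.py", line 11, in ray
    return im['Rm']@np.linalg.solve(im['K'],[rc[1],rc[0],1.])
                                             ~~^^^
TypeError: 'NoneType' object is not subscriptable
```

View pics/w2.png

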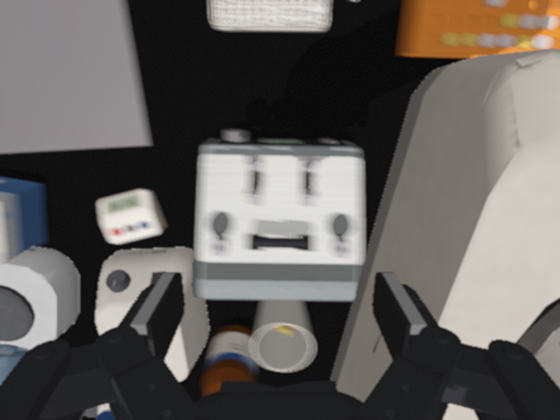

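```bash
python3 - <<'E'
from h import *
c=cam('wrist')
d=pin(c,'wrist',['handle','clip_mid','wide_mid','carrier'],2)
pickle.dump((c,d),open('w2.pkl','wb'))
E
```

```text
handle wrist [([243.1, 272.8], 0.64)]
clip_mid wrist [([176.7, 283.2], 0.76)]
wide_mid wrist [([224.0, 275.4], 0.68)]
carrier wrist [([208.1, 275.6], 0.84)]
```

>>> {"name": "apply_moves", "arguments": {"rows": [{"hand":1,"delta_pos":[19,-19,10],"yaw":0},{"hand":1,"delta_pos":[38,-37,20],"yaw":0},{"hand":1,"delta_pos":[38,-37,20],"yaw":0},{"hand":1,"delta_pos":[38,-37,20],"yaw":0},{"hand":1,"delta_pos":[38,-37,20],"yaw":0}]}}

```text
clock: 5.02
position: [531.4, 109.8, 281.0]
ee_rot: [-0.046, 0.999, 0.0, 0.001]
contact_force: [0.5, -0.1, 0.1]
gripper_width: 85.7
grasp_force: 0.0
```

```bash
cat > fit.py <<'E'
from h import *
from scipy.optimize import least_squares
P={'handle':[34,0,24],'clip_mid':[-26,0,23.5],'wide_mid':[16,0,0],'carrier':[0,0,0],'stud_mid':[38.5,0,0]}
def pose(v,tilt=-25): return R.from_euler('zy',[v[3],tilt],degrees=True).as_matrix()
def fit(obs,v0,tilt=-25):
    f=lambda v: np.concatenate([(proj(c,pose(v,tilt)@np.array(P[q])+v[:3])-rc)*(np.linalg.norm(c['xyz']-v[:3])/c['fx']) for c,q,rc in obs])
    r=least_squares(f,v0,loss='soft_l1',f_scale=2.); return r.x,f(r.x).reshape(-1,2)
E
python3 - <<'E'
from fit import *
c=cam('wrist'); d=pin(c,'wrist',['handle','clip_mid','wide_mid','carrier'],2)
pickle.dump((c,d),open('w3.pkl','wb')); save(c,'w3.png')
c2,d2=pickle.load(open('w2.pkl','rb'))
obs=[(k,q,np.array(v)) for k,dd in ((c,d),(c2,d2)) for q,v in dd.items() if v is not None]
s=cam('side');t=cam('top')
for k,q,v in [(s,'handle',(248,197)),(s,'clip_mid',(262,226)),(s,'carrier',(263,206)),(t,'handle',(145,168)),(t,'clip_mid',(172,173)),(t,'carrier',(158,173)),(s,'wide_mid',(261,202)),(t,'wide_mid',(148,170)),(s,'stud_mid',(256,189))]: obs.append((k,q,np.array(v)))
v,r=fit(obs,[596,155,102,4.])
print(v.round(2))
for o,e in zip(obs,r): print(o[1],e.round(1))
H=pose(v)@[34,0,24]+v[:3]; print('handle',H, 'tilt axis x', pose(v)[:,0])
print('tri handle',tri([(a,b) for a,q,b in obs if q=='handle'])); print('tri clip',tri([(a,b) for a,q,b in obs if q=='clip_mid']))
print('read',c['xyz'],read_state()['position']); 
E
```

```text
handle wrist [([288.9, 312.0], 0.93)]
clip_mid wrist [([223.1, 318.5], 0.65)]
wide_mid wrist [([268.2, 309.2], 0.79)]
carrier wrist [([250.3, 311.0], 0.88), ([222.8, 316.5], 0.55)]
[ 5.9511e+02  1.5059e+02  9.7270e+01 -1.9000e-01]
handle [-0.7  2.5]
clip_mid [0.3 0.6]
wide_mid [-1.8  3.1]
carrier [0.  2.5]
handle [-0.2  3.2]
clip_mid [ 3.7 -2. ]
wide_mid [0.9 1.3]
carrier [1.3 2.5]
handle [-0.7 -0.6]
clip_mid [ 0.6 -5. ]
carrier [1.  4.2]
handle [-2.2  6.5]
clip_mid [2.3 1.5]
carrier [0.  5.9]
wide_mid [-2.7 -2.1]
wide_mid [ 5.2 10.9]
stud_mid [-3.4  4.1]
handle [615.78110649 150.47565605 133.38918318] tilt axis x [ 0.90630276 -0.00333117  0.42261592]
tri handle (array([614.47520169, 150.73999637, 135.43525725]), [2.9274808700275807, 3.3360184895579725, 1.8919068442836005, 5.1645345746631275])
tri clip (array([559.47486239, 150.83660715, 109.5859743 ]), [1.5264224891613511, 2.366062350826723, 2.9860594116891566, 3.9170563731618486])
read [446.43847406 101.17450267 398.82712953] [531.13720462 110.39919934 280.25390099]
```

```bash
cat >> fit.py <<'E'
def rect(c,v,z,xr=(-75,75),yr=(-100,100),s=2.,tilt=-25):
    Rm=pose(v,tilt); W=int((yr[1]-yr[0])*s);H=int((xr[1]-xr[0])*s)
    g=[(0,0),(W,0),(W,H),(0,H)]   # col-> y decreasing, row-> x decreasing
    src=np.float32([proj(c,Rm@np.array([xr[1]-r/s,yr[1]-q/s,z])+v[:3])[::-1] for q,r in g])
    return cv2.warpPerspective(c['pixels'],cv2.getPerspectiveTransform(src,np.float32(g)),(W,H),flags=cv2.INTER_CUBIC)
E
python3 - <<'E'
from fit import *
v=np.array([595.1,150.6,97.3,5.])
ims=[]
for f in ('w2.pkl','w3.pkl'):
    c,_=pickle.load(open(f,'rb'))
    ims.append(np.vstack([rect(c,v,3),rect(c,v,30)]))
a=np.hstack(ims)
# grid marks: expected outline at z=3 in the upper row
for k in (0,400):
    f=lambda x,y:(int(k+(100-y)*2),int((75-x)*2))
    cv2.rectangle(a,f(54,80),f(-54,-80),(255,0,0),1)
    for y in (60,-60): cv2.circle(a,f(16,y),26,(0,255,0),1)
    g=lambda x,y:(int(k+(100-y)*2),int(300+(75-x)*2)); cv2.rectangle(a,g(39,30),g(29,-30),(255,0,0),1)
cv2.imwrite('pics/rect1.png',a[:,:,::-1])
E
```

```text
(no output)
```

View pics/rect1.png

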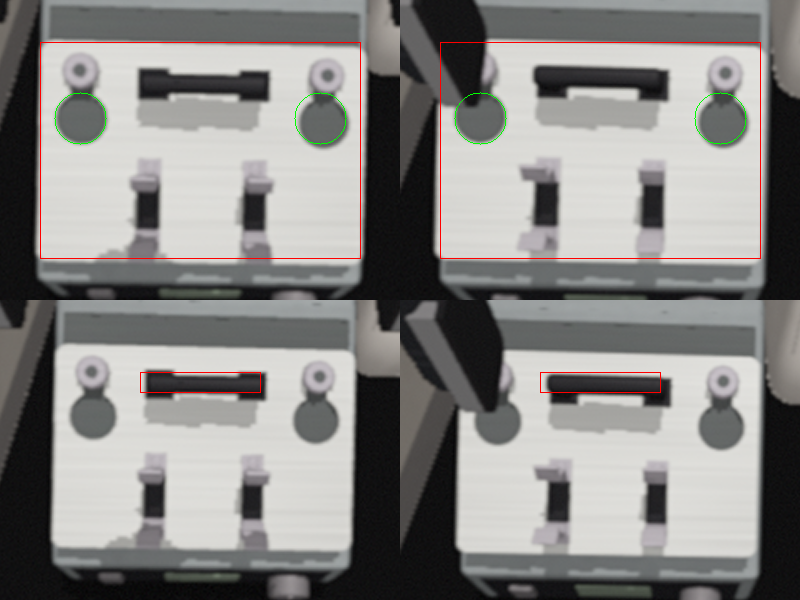

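```bash
python3 - <<'E'
from h import *
go([615,151,180],3.9)
E
```

```text
now [531.1 110.4 280.3] tooly ang 5.28 delta [-87.2  32.7 100.3] yaw 0.024
```

>>> {"name": "apply_moves", "arguments": {"rows": [{"hand":0.7,"delta_pos":[-35,13,40],"yaw":0.024},{"hand":0.7,"delta_pos":[-70,26,80],"yaw":0.024},{"hand":0.7,"delta_pos":[-87,33,95],"yaw":0.024},{"hand":0.7,"delta_pos":[-87,33,100],"yaw":0.024},{"hand":0.7,"delta_pos":[-87,33,100],"yaw":0.024},{"hand":0.7,"delta_pos":[-87,33,100],"yaw":0.024}]}}

```text
clock: 5.87
position: [614.3, 150.8, 179.6]
ee_rot: [-0.034, 0.999, -0.001, -0.001]
contact_force: [0.0, -0.3, 1.5]
gripper_width: 72.8
grasp_force: 0.0
```

```bash
python3 - <<'E'
from fit import *
c=cam('wrist'); save(c,'w4.png'); s=read_state(); print(s['position'],s['gripper_width'],c['xyz'])
pickle.dump(c,open('w4.pkl','wb'))
v=np.array([594.4,150.6,97.0,3.9])
for q in [(29,30,30),(39,30,30),(29,-30,30),(39,-30,30)]: 
    p=pose(v)@q+v[:3]; print(q,p.round(1),proj(c,p).round(1))
go([615,151,142],3.9)
s=cam('side'); t=cam('top'); save(s,'s4.png'); save(t,'t4.png')
E
```

```text
[614.51198566 150.7916759  181.25724309] 72.57089627573811 [529.56792222 144.31401186 297.7079194 ]
(29, 30, 30) [606.1 182.5 135.6] [246.4 339.7]
(39, 30, 30) [615.1 183.2 139.8] [265.2 340.1]
(29, -30, 30) [609.8 122.6 137.3] [247.1 227.4]
(39, -30, 30) [618.8 123.3 141.5] [266.1 227.2]
now [614.5 150.8 181.3] tooly ang 3.91 delta [-0.5  0.2 39.3] yaw 0.0
```

View pics/w4.png

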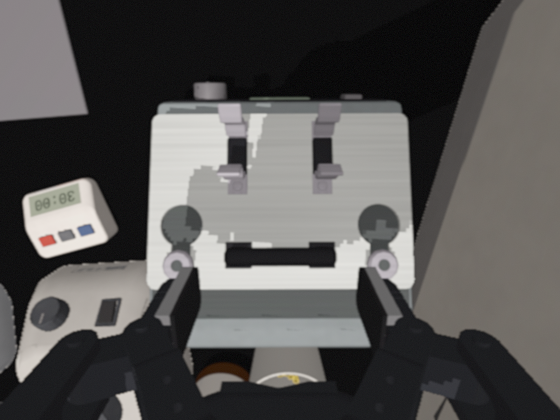

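>>> {"name": "apply_moves", "arguments": {"rows": [{"hand":0.7,"delta_pos":[0,-1.5,15],"yaw":0},{"hand":0.7,"delta_pos":[0,-1.5,30],"yaw":0},{"hand":0.7,"delta_pos":[0,-1.5,38],"yaw":0},{"hand":0.7,"delta_pos":[0,-1.5,39],"yaw":0},{"hand":0.7,"delta_pos":[0,-1.5,39],"yaw":0},{"hand":0.7,"delta_pos":[0,-1.5,39],"yaw":0}]}}

```text
clock: 6.52
position: [615.1, 149.5, 142.8]
ee_rot: [-0.034, 0.999, 0.0, 0.001]
contact_force: [-0.0, -0.5, 0.8]
gripper_width: 72.0
grasp_force: 0.0
```

>>> {"name": "apply_moves", "arguments": {"rows": [{"hand":-1,"delta_pos":[0,0,0],"yaw":0},{"hand":-1,"delta_pos":[0,0,0],"yaw":0},{"hand":-1,"delta_pos":[0,0,0],"yaw":0},{"hand":-1,"delta_pos":[0,0,0],"yaw":0},{"hand":-1,"delta_pos":[0,0,0],"yaw":0},{"hand":-1,"delta_pos":[0,0,0],"yaw":0},{"hand":-1,"delta_pos":[0,0,0],"yaw":0}]}}

```text
clock: 7.1
position: [615.4, 150.1, 143.2]
ee_rot: [-0.034, 0.999, 0.001, 0.002]
contact_force: [-2.2, 1.3, 6.4]
gripper_width: 58.2
grasp_force: 65.1
```

>>> {"name": "apply_moves", "arguments": {"rows": [{"hand":-1,"delta_pos":[-2.7,0,-1.3],"yaw":0},{"hand":-1,"delta_pos":[-5.4,0,-2.5],"yaw":0},{"hand":-1,"delta_pos":[-8.2,0,-3.8],"yaw":0},{"hand":-1,"delta_pos":[-10.9,0,-5.1],"yaw":0},{"hand":-1,"delta_pos":[-13.6,0,-6.3],"yaw":0},{"hand":-1,"delta_pos":[-16.3,0,-7.6],"yaw":0},{"hand":-1,"delta_pos":[-19,0,-8.9],"yaw":0},{"hand":-1,"delta_pos":[-20.4,0,-9.5],"yaw":0},{"hand":-1,"delta_pos":[-20.4,0,-9.5],"yaw":0}]}}

```text
clock: 7.85
position: [633.7, 150.3, 151.8]
ee_rot: [-0.034, 0.999, -0.0, -0.001]
contact_force: [-5.0, -0.0, 6.4]
gripper_width: 58.5
grasp_force: 65.1
```

```bash
python3 - <<'E'
from fit import *
c=cam('wrist'); s=read_state(); print(s['position'],s['gripper_width'],s['contact_force'],s['wrist_torque'])
pickle.dump(c,open('w5.pkl','wb'))
v=np.array([594.4,150.6,97.0,3.9]); v[:3]+=pose(v)[:,0]*22.5
a=rect(c,v,3,xr=(-75,70),s=3.)
f=lambda x,y:(int((100-y)*3),int((70-x)*3))
for y in (60,-60): cv2.circle(a,f(16,y),39,(0,255,0),1)
cv2.imwrite('pics/rect5.png',a[:,:,::-1])
E
```

```text
[633.72670969 150.37263719 151.77267195] 58.19812486910751 [-4.76399928  1.3135976   7.09168495] [0.23580232 1.53903864 0.27402764]
```

View pics/rect5.png

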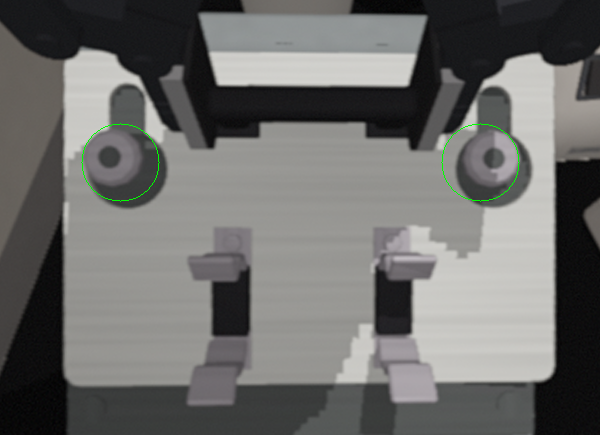

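>>> {"name": "apply_moves", "arguments": {"rows": [{"hand":-1,"delta_pos":[-1.7,0.8,-0.8],"yaw":0},{"hand":-1,"delta_pos":[-3.3,1.6,-1.5],"yaw":0},{"hand":-1,"delta_pos":[-3.3,1.6,-1.5],"yaw":0},{"hand":-1,"delta_pos":[-3.3,1.6,-1.5],"yaw":0}]}}

```text
clock: 8.23
position: [636.8, 151.9, 153.2]
ee_rot: [-0.034, 0.999, -0.001, -0.002]
contact_force: [-5.0, -1.2, 5.7]
gripper_width: 58.4
grasp_force: 65.1
```

```bash
python3 - <<'E'
from fit import *
c=cam('wrist'); s=read_state(); print(s['position'],s['gripper_width'],s['contact_force'],s['wrist_torque'])
pickle.dump(c,open('w6.pkl','wb'))
v=np.array([594.4,150.6,97.0,3.9]); v[:3]+=pose(v)[:,0]*22.5
a=rect(c,v,3,xr=(-30,70),s=3.)
cv2.imwrite('pics/rect6.png',a[:,:,::-1])
E
```

```text
[636.75314444 151.91845519 153.23482043] 58.869952139310726 [-6.27393152 -1.58434321  5.91151761] [0.10549319 1.5585879  0.33708326]
```

View pics/rect6.png

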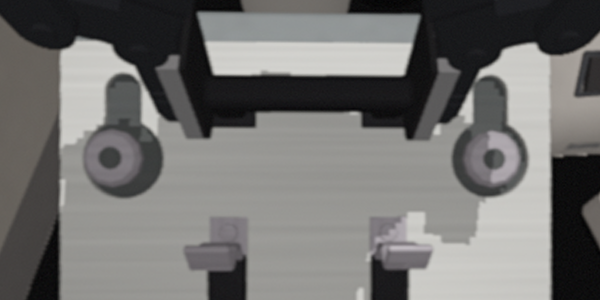

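>>> {"name": "apply_moves", "arguments": {"rows": [{"hand":-1,"delta_pos":[0,1,0],"yaw":0},{"hand":-1,"delta_pos":[0.8,1,-1.8],"yaw":0},{"hand":-1,"delta_pos":[1.7,1,-3.6],"yaw":0},{"hand":-1,"delta_pos":[2.5,1,-5.4],"yaw":0},{"hand":-1,"delta_pos":[3.4,1,-7.2],"yaw":0},{"hand":-1,"delta_pos":[4.2,1,-9],"yaw":0},{"hand":-1,"delta_pos":[5.1,1,-10.9],"yaw":0},{"hand":-1,"delta_pos":[5.9,1,-12.7],"yaw":0}]}}

```text
clock: 8.95
position: [632.1, 153.2, 165.0]
ee_rot: [-0.034, 0.999, -0.0, -0.0]
contact_force: [-0.2, 0.5, -2.7]
gripper_width: 58.3
grasp_force: 64.6
```

>>> {"name": "apply_moves", "arguments": {"rows": [{"hand":-1,"delta_pos":[2,0,-4],"yaw":0},{"hand":-1,"delta_pos":[4,0,-9],"yaw":0},{"hand":-1,"delta_pos":[6,0,-14],"yaw":0},{"hand":-1,"delta_pos":[8,0,-22],"yaw":0},{"hand":-1,"delta_pos":[10,0,-32],"yaw":0},{"hand":-1,"delta_pos":[10,0,-44],"yaw":0},{"hand":-1,"delta_pos":[10,0,-56],"yaw":0},{"hand":-1,"delta_pos":[10,0,-64],"yaw":0},{"hand":-1,"delta_pos":[10,0,-68],"yaw":0}]}}

```text
clock: 9.7
position: [622.7, 152.7, 235.4]
ee_rot: [-0.034, 0.999, 0.001, 0.002]
contact_force: [-0.8, -0.7, -2.8]
gripper_width: 58.1
grasp_force: 64.8
```

```bash
python3 - <<'E'
from fit import *
c=cam('wrist'); s=read_state(); print(s['position'],s['gripper_width'],s['contact_force'],s['wrist_torque'])
save(c,'w7.png')
# mat from top and side images: grey polygon
for n in ('top','side'):
    k=cam(n); save(k,n+'7.png'); hsv=cv2.cvtColor(k['pixels'],cv2.COLOR_RGB2HSV)
    r=nets.find_in(n,'mat'); loc=r[0]['location']; print(n,loc,r[0]['score'])
    col=k['pixels'][int(loc[0])-2:int(loc[0])+3,int(loc[1])-2:int(loc[1])+3].reshape(-1,3).mean(0)
    m=(np.abs(k['pixels'].astype(int)-col).max(2)<22).astype(np.uint8)
    m=cv2.morphologyEx(m,cv2.MORPH_OPEN,np.ones((3,3)))
    _,L=cv2.connectedComponents(m); m=(L==L[int(loc[0]),int(loc[1])]).astype(np.uint8)
    cs=max(cv2.findContours(m,0,2)[0],key=cv2.contourArea)
    pts=np.array([plane(k,(p[0][1],p[0][0]),3)[:2] for p in cs],np.float32)
    print(cv2.minAreaRect(pts), np.array(col).round())
E
```

```text
[622.77513775 152.75293134 235.44055859] 58.46756081382813 [ 0.05824098 -0.82327494 -1.58210385] [ 0.04596392 -0.09329569 -0.03951415]
top [219.1, 310.6] 0.63
((483.7201843261719, -132.0228271484375), (176.1513671875, 207.75128173828125), 8.259596824645996) [164. 161. 160.]
side [231.4, 294.0] 0.57
((485.9043884277344, -129.4736785888672), (177.40301513671875, 205.71946716308594), 8.22740650177002) [110. 110. 110.]
```

View pics/side7.png

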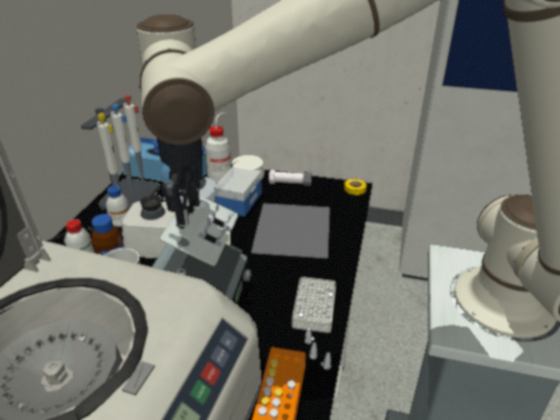

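>>> {"name": "apply_moves", "arguments": {"rows": [{"hand":-1,"delta_pos":[5,-10,0],"yaw":0},{"hand":-1,"delta_pos":[19,-36,0],"yaw":0},{"hand":-1,"delta_pos":[36,-70,0],"yaw":0},{"hand":-1,"delta_pos":[53,-104,0],"yaw":0},{"hand":-1,"delta_pos":[71,-138,0],"yaw":0},{"hand":-1,"delta_pos":[89,-172,10],"yaw":0},{"hand":-1,"delta_pos":[107,-206,30],"yaw":0},{"hand":-1,"delta_pos":[124,-240,55],"yaw":0},{"hand":-1,"delta_pos":[136,-262,80],"yaw":0},{"hand":-1,"delta_pos":[141,-272,98],"yaw":0},{"hand":-1,"delta_pos":[142,-274,105],"yaw":0},{"hand":-1,"delta_pos":[142,-274,105],"yaw":0}]}}

```text
clock: 10.95
position: [497.1, -131.6, 126.1]
ee_rot: [-0.033, 0.999, 0.0, -0.002]
contact_force: [1.5, 0.6, -1.3]
gripper_width: 58.3
grasp_force: 65.2
```

```bash
python3 - <<'E'
from fit import *
c=cam('wrist'); s=read_state(); print(s['position'],s['gripper_width'],s['contact_force'],s['wrist_torque'])
t=s['position']
a=[]
for tilt in (-25,):
    v=np.array([0,0,0,3.9]); v[:3]=t-[0,0,10]-pose(v,tilt)@[34,0,24]
    im=rect(c,v,3,s=3.,tilt=tilt)
    f=lambda x,y:(int((100-y)*3),int((75-x)*3)); cv2.rectangle(im,f(54,80),f(-54,-80),(255,0,0),1)
    for y in (60,-60): cv2.circle(im,f(16,y),39,(0,255,0),1)
cv2.imwrite('pics/rect8.png',im[:,:,::-1]); save(c,'w8.png')
go([500.3,-129.7,75],3.9)
E
```

```text
[ 498.87774336 -130.90098324  127.66843933] 58.53443589485224 [-0.05565703  0.18874061 -2.63754745] [ 0.0263819  -0.11481729 -0.03495034]
now [ 498.9 -130.9  127.7] tooly ang 3.86 delta [-1.6  1.1 52.7] yaw -0.001
```

View pics/rect8.png

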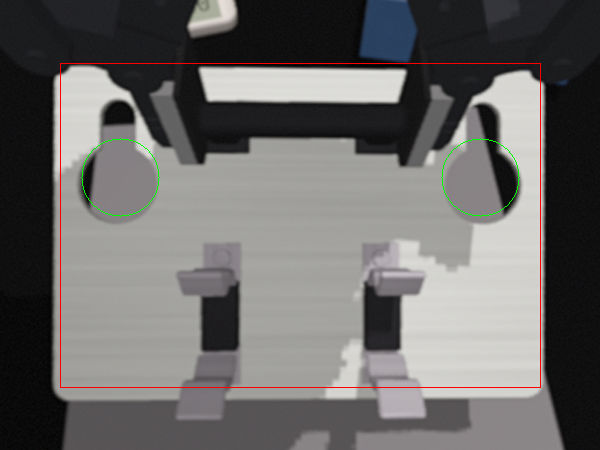

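>>> {"name": "apply_moves", "arguments": {"rows": [{"hand":-1,"delta_pos":[-1.5,1,12],"yaw":0},{"hand":-1,"delta_pos":[-1.5,1,28],"yaw":0},{"hand":-1,"delta_pos":[-1.5,1,42],"yaw":0},{"hand":-1,"delta_pos":[-1.5,1,50],"yaw":0},{"hand":-1,"delta_pos":[-1.5,1,53],"yaw":0},{"hand":-1,"delta_pos":[-1.5,1,55],"yaw":0},{"hand":-1,"delta_pos":[-1.5,1,55],"yaw":0}]}}

```text
clock: 11.58
position: [501.3, -129.0, 73.6]
ee_rot: [-0.034, 0.999, -0.0, 0.001]
contact_force: [-0.2, -1.0, -2.4]
gripper_width: 58.3
grasp_force: 65.3
```

Not yet in contact; rotate it down about its lower edge.

>>> {"name": "apply_moves", "arguments": {"rows": [{"hand":-1,"delta_pos":[0,0,2],"yaw":0},{"hand":-1,"delta_pos":[-2,0,5],"yaw":0},{"hand":-1,"delta_pos":[-4,0,8],"yaw":0},{"hand":-1,"delta_pos":[-6,0,11],"yaw":0},{"hand":-1,"delta_pos":[-8,0,14],"yaw":0},{"hand":-1,"delta_pos":[-9.5,0,16],"yaw":0}]}}

```text
clock: 12.08
position: [511.3, -128.8, 57.9]
ee_rot: [-0.034, 0.999, -0.0, 0.001]
contact_force: [-0.2, 1.2, 5.2]
gripper_width: 58.1
grasp_force: 66.3
```

>>> {"name": "apply_moves", "arguments": {"rows": [{"hand":-1,"delta_pos":[-1.3,0,2.5],"yaw":0},{"hand":-1,"delta_pos":[-2.6,0,5],"yaw":0},{"hand":-1,"delta_pos":[-3.7,0,7.5],"yaw":0},{"hand":-1,"delta_pos":[-4.7,0,10],"yaw":0},{"hand":-1,"delta_pos":[-5.7,0,12.5],"yaw":0},{"hand":-1,"delta_pos":[-6.5,0,14.5],"yaw":0},{"hand":-1,"delta_pos":[-6.5,0,14.5],"yaw":0}]}}

```text
clock: 12.67
position: [518.9, -128.4, 43.7]
ee_rot: [-0.034, 0.999, -0.0, 0.002]
contact_force: [1.9, 0.4, 6.7]
gripper_width: 58.6
grasp_force: 67.3
```

```bash
cat > lev.py <<'E'
from fit import *
import sys
c=cam('wrist'); s=read_state(); print(s['position'].round(1),s['gripper_width'],s['contact_force'].round(1),s['wrist_torque'].round(2))
d=pin(c,'wrist',['handle','clip_mid','wide_mid','carrier'],1)
pickle.dump((c,d),open(sys.argv[1],'wb'))
E
python3 lev.py w9.pkl
```

```text
[ 518.8 -128.3   43.8] 58.394088295877204 [2.  0.8 6.8] [ 0.22  0.13 -0.17]
handle wrist [([288.5, 278.0], 0.95)]
clip_mid wrist [([150.3, 284.1], 0.83)]
wide_mid wrist [([233.0, 278.5], 0.97)]
carrier wrist [([200.4, 276.0], 0.9)]
```

>>> {"name": "apply_moves", "arguments": {"rows": [{"hand":-1,"delta_pos":[-0.4,0,1.5],"yaw":0},{"hand":-1,"delta_pos":[-0.8,0,3],"yaw":0},{"hand":-1,"delta_pos":[-1,0,4.5],"yaw":0},{"hand":-1,"delta_pos":[-1,0,4.5],"yaw":0}]}}

```text
clock: 13.25
position: [520.4, -128.2, 39.4]
ee_rot: [-0.035, 0.999, -0.0, 0.003]
contact_force: [3.1, 0.0, 4.2]
gripper_width: 58.4
grasp_force: 67.8
```

>>> {"name": "apply_moves", "arguments": {"rows": [{"hand":-1,"delta_pos":[0,0,1],"yaw":0},{"hand":-1,"delta_pos":[0,0,2],"yaw":0},{"hand":-1,"delta_pos":[0,0,2],"yaw":0}]}}

```text
clock: 13.5
position: [520.6, -128.2, 37.6]
ee_rot: [-0.035, 0.999, -0.0, 0.003]
contact_force: [2.1, 1.5, 5.4]
gripper_width: 58.3
grasp_force: 67.9
```

>>> {"name": "apply_moves", "arguments": {"rows": [{"hand":-1,"delta_pos":[0,0,1],"yaw":0},{"hand":-1,"delta_pos":[0,0,2],"yaw":0},{"hand":-1,"delta_pos":[0,0,2],"yaw":0}]}}

```text
clock: 13.75
position: [520.8, -128.2, 35.7]
ee_rot: [-0.035, 0.999, -0.0, 0.003]
contact_force: [2.9, 1.0, 6.3]
gripper_width: 58.5
grasp_force: 68.1
```

>>> {"name": "apply_moves", "arguments": {"rows": [{"hand":-1,"delta_pos":[0,0,1],"yaw":0},{"hand":-1,"delta_pos":[0,0,2],"yaw":0},{"hand":-1,"delta_pos":[0,0,2],"yaw":0}]}}

```text
clock: 14.0
position: [520.3, -128.3, 33.4]
ee_rot: [-0.035, 0.999, -0.0, 0.003]
contact_force: [2.6, -0.0, 4.2]
gripper_width: 58.9
grasp_force: 68.4
```

```bash
python3 lev.py w10.pkl; python3 - <<'E'
from fit import *
c,d=pickle.load(open('w10.pkl','rb'))
s=read_state()['position']
# holes: fit with tilt free, using wrist only
obs=[(c,q,np.array(v)) for q,v in d.items()]
for tilt in (-8,-4,0): 
    v,r=fit(obs,[486,-130,5,3.9],tilt); print(tilt,v.round(1),np.abs(r).max().round(2),(r**2).sum().round(2),(pose(v,tilt)@[34,0,24]+v[:3]).round(1))
E
```

```text
[ 520.  -128.3   33.3] 58.538675618746446 [ 3.  -0.2  5.5] [-0.17 -0.21  0.03]
handle wrist [([290.6, 275.2], 0.58)]
clip_mid wrist [([150.9, 279.5], 0.86)]
wide_mid wrist []
carrier wrist [([196.4, 275.8], 0.92)]Traceback (most recent call last):
  File "<stdin>", line 7, in <module>
  File "fit.py", line 7, in fit
    r=least_squares(f,v0,loss='soft_l1',f_scale=2.); return r.x,f(r.x).reshape(-1,2)
    return func(*args, **kwargs)
    vector_fun = VectorFunction(
        fun_wrapped,
    ...<6 lines>...
        workers=workers
    )
    self._update_fun()
    ~~~~~~~~~~~~~~~~^^
    self.f = self.fun_wrapped(xp_copy(self.x))
             ~~~~~~~~~~~~~~~~^^^^^^^^^^^^^^^^^
    return np.atleast_1d(self.fun(x))
                         ~~~~~~~~^^^
    return self.f(x, *self.args, **self.kwargs)
           ~~~~~~^^^^^^^^^^^^^^^^^^^^^^^^^^^^^^
  File "fit.py", line 6, in <lambda>
    f=lambda v: np.concatenate([(proj(c,pose(v,tilt)@np.array(P[q])+v[:3])-rc)*(np.linalg.norm(c['xyz']-v[:3])/c['fx']) for c,q,rc in obs])
                                 ~~~~~~~~~~~~~~~~~~~~~~~~~~~~~~~~~~~~~~~~~^~~
TypeError: unsupported operand type(s) for -: 'float' and 'NoneType'
```

>>> {"name": "apply_moves", "arguments": {"rows": [{"hand":-1,"delta_pos":[0,0,1],"yaw":0},{"hand":-1,"delta_pos":[0,0,1.5],"yaw":0},{"hand":-1,"delta_pos":[0,0,1.5],"yaw":0}]}}

```text
clock: 14.5
position: [519.1, -128.3, 32.8]
ee_rot: [-0.035, 0.999, -0.0, 0.002]
contact_force: [-1.0, 2.0, 16.1]
gripper_width: 58.2
grasp_force: 69.6
```

```bash
python3 - <<'E'
from fit import *
o9=pickle.load(open('w9.pkl','rb'))[1]
c,d=pickle.load(open('w10.pkl','rb'))
# detect wide holes in w10 : dump a coarse profile of tilt by brightness edges of carrier sheet
im=c['pixels']; g=cv2.cvtColor(im,cv2.COLOR_RGB2GRAY)
t=np.array([520,-128.3,0])
for tilt in (-10,-5,0):
    for bz in (21,24,27,30):
        v=np.array([0,0,0,3.9]); v[:3]=np.array([520,-128.3,bz])-pose(v,tilt)@[34,0,24]
        print(tilt,bz,[proj(c,pose(v,tilt)@p+v[:3]).round(0).tolist() for p in ([-54,80,3],[-54,-80,3],[16,60,3],[16,-60,3],[-26,0,23.5])])
# dark circles: holes seen against mat (grey) -> print pixel rows along column near holes
for col in (150,160,400,410): print(col,g[180:330:4,col].tolist())
for r in (90,110,130): print(r,g[r,40:540:8].tolist())
E
```

```text
-10 21 [[94.0, 448.0], [93.0, 109.0], [238.0, 397.0], [238.0, 160.0], [154.0, 280.0]]
-10 24 [[94.0, 451.0], [93.0, 106.0], [240.0, 399.0], [241.0, 158.0], [156.0, 280.0]]
-10 27 [[94.0, 454.0], [93.0, 102.0], [243.0, 402.0], [243.0, 156.0], [157.0, 280.0]]
-10 30 [[94.0, 458.0], [94.0, 99.0], [245.0, 404.0], [246.0, 154.0], [159.0, 280.0]]
-5 21 [[88.0, 458.0], [87.0, 101.0], [235.0, 399.0], [235.0, 159.0], [155.0, 280.0]]
-5 24 [[88.0, 462.0], [87.0, 97.0], [238.0, 401.0], [238.0, 157.0], [156.0, 280.0]]
-5 27 [[88.0, 465.0], [87.0, 94.0], [240.0, 404.0], [240.0, 155.0], [158.0, 280.0]]
-5 30 [[88.0, 469.0], [87.0, 90.0], [243.0, 406.0], [243.0, 153.0], [159.0, 280.0]]
0 21 [[82.0, 469.0], [82.0, 92.0], [233.0, 401.0], [233.0, 158.0], [157.0, 280.0]]
0 24 [[82.0, 473.0], [81.0, 88.0], [236.0, 403.0], [235.0, 156.0], [158.0, 280.0]]
0 27 [[82.0, 477.0], [81.0, 84.0], [238.0, 406.0], [238.0, 154.0], [160.0, 281.0]]
0 30 [[82.0, 481.0], [81.0, 80.0], [241.0, 408.0], [241.0, 152.0], [161.0, 281.0]]
150 [188, 182, 185, 187, 186, 185, 184, 97, 97, 97, 97, 97, 97, 97, 97, 98, 97, 97, 97, 
[... 771 characters left out ...]
5, 95, 96, 121, 121, 120, 121, 120, 118, 119, 118, 117, 116, 115, 116, 114, 115, 112, 60, 61, 61, 61, 58, 2, 4, 7]
110 [96, 97, 97, 97, 97, 96, 177, 179, 180, 181, 183, 184, 185, 185, 187, 187, 188, 184, 118, 119, 117, 117, 82, 68, 182, 189, 190, 189, 189, 187, 124, 124, 123, 123, 123, 123, 95, 68, 73, 75, 74, 75, 73, 121, 120, 120, 120, 120, 119, 118, 118, 118, 118, 118, 60, 60, 60, 61, 60, 13, 5, 4, 8]
130 [98, 96, 96, 97, 96, 97, 96, 179, 181, 181, 182, 183, 185, 185, 186, 188, 188, 189, 189, 189, 134, 45, 47, 48, 186, 190, 190, 125, 126, 125, 125, 125, 126, 125, 125, 125, 14, 15, 16, 15, 123, 121, 122, 121, 120, 119, 119, 118, 118, 117, 118, 117, 118, 116, 60, 60, 59, 61, 60, 7, 4, 3, 3]
```

>>> {"name": "apply_moves", "arguments": {"rows": [{"hand":-1,"delta_pos":[0,0,-1],"yaw":0},{"hand":-1,"delta_pos":[0,0,-1],"yaw":0},{"hand":0.75,"delta_pos":[0,0,-1],"yaw":0},{"hand":0.75,"delta_pos":[0,0,-1],"yaw":0},{"hand":0.75,"delta_pos":[0,0,-1],"yaw":0},{"hand":0.75,"delta_pos":[0,0,-1],"yaw":0},{"hand":0.75,"delta_pos":[0,0,-1],"yaw":0},{"hand":0.75,"delta_pos":[0,0,-1],"yaw":0}]}}

```text
clock: 15.17
position: [517.1, -128.3, 31.1]
ee_rot: [-0.034, 0.999, 0.0, -0.0]
contact_force: [-0.7, -0.2, 0.1]
gripper_width: 74.3
grasp_force: 0.0
```

>>> {"name": "apply_moves", "arguments": {"rows": [{"hand":0.75,"delta_pos":[0,0,-10],"yaw":0},{"hand":0.75,"delta_pos":[0,0,-25],"yaw":0},{"hand":0.75,"delta_pos":[10,0,-55],"yaw":0},{"hand":0.75,"delta_pos":[20,0,-90],"yaw":0},{"hand":0.75,"delta_pos":[30,0,-120],"yaw":0},{"hand":0.75,"delta_pos":[30,0,-140],"yaw":0},{"hand":0.75,"delta_pos":[30,0,-150],"yaw":0},{"hand":0.75,"delta_pos":[30,0,-150],"yaw":0},{"hand":0.75,"delta_pos":[30,0,-150],"yaw":0}]}}

```text
clock: 15.92
position: [487.3, -130.1, 181.3]
ee_rot: [-0.034, 0.999, 0.0, 0.0]
contact_force: [0.0, -0.0, 0.1]
gripper_width: 74.8
grasp_force: 0.0
```

```bash
cat > edge.py <<'E'
from fit import *
# sheet pose by fitting a rendered mask? use holes + nets: joint fit, flat
def flat(views,v0=(486,-130,3,3.9)):
    obs=[(c,q,np.array(x)) for c,d in views for q,x in d.items() if x is not None]
    v,r=fit(obs,list(v0),0.); return v,r
E
python3 - <<'E'
from edge import *
c=cam('wrist'); save(c,'w11.png'); print(read_state()['position'],read_state()['contact_force'])
Q=['handle','clip_mid','wide_mid','carrier']; d=pin(c,'wrist',Q)
t=cam('top'); dt=pin(t,'top',Q); s=cam('side'); ds=pin(s,'side',Q)
pickle.dump([(c,d),(t,dt),(s,ds)],open('w11.pkl','wb'))
for w in ([(c,d)],[(c,d),(t,dt),(s,ds)]):
    v,r=flat(w); print(v.round(2),np.abs(r).max(1).round(1))
# edges of the sheet in the rectified wrist image (z=3, fixed 3 px/mm)
v=np.array([486,-130.7,3,3.9]); a=rect(c,v,3,xr=(-80,80),yr=(-110,110),s=3.,tilt=0.); cv2.imwrite('pics/rect11.png',a[:,:,::-1])
g=cv2.cvtColor(a,cv2.COLOR_RGB2GRAY)
for x in (-45,0,5): print('x',x,g[int((80-x)*3),::6].tolist())
for y in (-75,-40,0,40,75): print('y',y,g[::6,int((110-y)*3)].tolist())
E
```

```text
[ 486.82320353 -130.15118585  180.30114457] [-0.53808602  0.55754535 -0.28279906]
handle wrist [([222.9, 278.4], 0.59)]
clip_mid wrist [([156.0, 278.4], 0.71)]
wide_mid wrist [([197.2, 278.2], 0.75)]
carrier wrist [([178.6, 276.6], 0.97)]
handle top [([217.9, 309.8], 0.56)]
clip_mid top [([224.8, 310.4], 0.86)]
wide_mid top [([209.7, 308.0], 0.79)]
carrier top [([222.1, 307.7], 0.77)]
handle side [([225.4, 279.4], 0.89)]
clip_mid side [([226.0, 306.0], 0.61)]
wide_mid side [([230.9, 287.5], 0.95)]
carrier side [([227.6, 305.0], 0.73)]
[ 479.82 -131.45    1.36    4.02] [0.5 0.5 1.2 1.2]
[ 481.67 -130.1    -7.47    3.61] [ 1.1  1.1  2.1  2.5 37.6  8.   3.5 10.6  7.1  3.8  1.  27.7]
x -45 [10, 6, 7, 8, 8, 5, 33, 79, 81, 81, 81, 81, 81, 81, 80, 98, 146, 149, 149, 149, 148, 150, 150, 149, 150, 151, 150, 150, 150, 150, 151, 150, 151, 150, 151, 152, 152, 140, 122, 116, 116, 116, 118, 116, 99, 114, 151, 153, 152, 152, 152, 152, 153, 152, 153, 152, 152, 152, 152, 152, 152, 152, 152, 152, 153, 147, 107, 126, 157, 159, 161, 162, 163, 165, 151, 151, 151, 151, 147, 199, 225, 224, 224, 223, 223, 2
[... 2518 characters left out ...]
16, 218, 217, 220, 220, 218, 222, 220, 220, 220, 218, 217, 219, 221, 220, 221, 219, 221, 223, 221, 220, 222, 221, 221, 223, 223, 223, 224, 218, 155, 150, 154, 151, 150, 150, 153, 151, 151, 152, 150, 152, 151, 153, 151, 149, 153, 151, 152, 154, 152, 151, 151, 150, 119, 80, 80, 81, 81, 81, 81, 80, 80, 82]
y 75 [97, 127, 126, 126, 126, 126, 125, 126, 126, 126, 126, 126, 126, 126, 126, 125, 182, 213, 215, 214, 216, 217, 213, 218, 217, 216, 215, 216, 216, 218, 217, 219, 220, 216, 218, 222, 220, 217, 221, 217, 216, 217, 219, 222, 219, 219, 218, 219, 221, 221, 219, 219, 216, 152, 150, 148, 148, 149, 147, 150, 150, 149, 151, 149, 152, 152, 148, 149, 151, 150, 114, 80, 81, 81, 82, 82, 81, 81, 81, 82]
```

>>> {"name": "apply_moves", "arguments": {"rows": [{"hand":0.3,"delta_pos":[0,0,0],"yaw":-0.12},{"hand":0.3,"delta_pos":[0,0,0],"yaw":-0.24},{"hand":0.3,"delta_pos":[0,0,0],"yaw":-0.36},{"hand":0.3,"delta_pos":[0,0,0],"yaw":-0.48},{"hand":0.3,"delta_pos":[0,0,0],"yaw":-0.6},{"hand":0.3,"delta_pos":[0,0,0],"yaw":-0.72},{"hand":0.3,"delta_pos":[0,0,0],"yaw":-0.84},{"hand":0.3,"delta_pos":[0,0,0],"yaw":-0.96},{"hand":0.3,"delta_pos":[0,0,0],"yaw":-1.08},{"hand":0.3,"delta_pos":[0,0,0],"yaw":-1.2},{"hand":0.3,"delta_pos":[0,0,0],"yaw":-1.32},{"hand":0.3,"delta_pos":[0,0,0],"yaw":-1.44}]}}

```text
clock: 17.67
position: [487.5, -130.3, 181.6]
ee_rot: [-0.687, 0.727, -0.0, 0.0]
contact_force: [0.9, -1.0, 0.0]
gripper_width: 55.7
grasp_force: 0.0
```

>>> {"name": "apply_moves", "arguments": {"rows": [{"hand":0.3,"delta_pos":[0,0,0],"yaw":-0.13},{"hand":0.3,"delta_pos":[0,0,0],"yaw":-0.13},{"hand":0.3,"delta_pos":[0,0,0],"yaw":-0.13},{"hand":0.3,"delta_pos":[0,0,0],"yaw":-0.13}]}}

```text
clock: 18.0
position: [487.5, -130.3, 181.5]
ee_rot: [0.729, -0.684, 0.0, -0.0]
contact_force: [-0.2, 1.2, 0.3]
gripper_width: 55.2
grasp_force: 0.0
```

```bash
cat > sheet.py <<'E'
from edge import *
def sheet(c,v,zt=3):
    """refine flat sheet centre by robust edge crossing in the rectified image; returns centre offset + size"""
    s=4.; a=rect(c,v,zt,xr=(-80,80),yr=(-110,110),s=s,tilt=0.)
    g=cv2.GaussianBlur(cv2.cvtColor(a,cv2.COLOR_RGB2GRAY).astype(np.float32),(5,5),0)
    gy=np.abs(np.diff(g,axis=0)); gx=np.abs(np.diff(g,axis=1))
    def along(arr,nom,others,ax):
        out=[]
        for o in others:
            if ax=='x': col=int((110-o)*s); r0=(80-nom)*s; seg=arr[int(r0-9*s):int(r0+9*s),col]
            else: row=int((80-o)*s); r0=(110-nom)*s; seg=arr[row,int(r0-9*s):int(r0+9*s)]
            k=seg.argmax(); 
            if seg[k]>4: out.append((o,(80 if ax=='x' else 110)-(int(r0-9*s)+k+1)/s))
        out=np.array(out); m=np.median(out[:,1]); out=out[abs(out[:,1]-m)<3]
        p=np.polyfit(out[:,0],out[:,1],1); return np.median(out[:,1]),np.degrees(p[0]),len(out)
    X=[along(gy,n,range(-70,71,5),'x') for n in (54,-54)]
    Y=[along(gx,n,range(-48,49,4),'y') for n in (80,-80)]
    off=pose(v,0.)@[(X[0][0]+X[1][0])/2,(Y[0][0]+Y[1][0])/2,0]
    print('size',X[0][0]-X[1][0],Y[0][0]-Y[1][0],'slopes',[round(float(q[1]),2) for q in X+Y],[q[2] for q in X+Y],'centre',(v[:3]+off).round(2))
    return v[:3]+off
E
python3 - <<'E'
from sheet import *
c=cam('wrist'); print(read_state()['position'],read_state()['joints'].round(2)); d=pin(c,'wrist',['handle','clip_mid','wide_mid','carrier'])
pickle.dump((c,d),open('w12.pkl','wb'))
v=np.array([480.2,-131.5,3,3.9]); W=pickle.load(open('w11.pkl','rb'))
print('w11');sheet(W[0][0],v); print('w12');sheet(c,v); print('top');sheet(W[1][0],v); print('side');sheet(W[2][0],v)
print(flat([(c,d)]))
c1=pickle.load(open('w1.pkl','rb'))
go([545,-345,180],3.9)
E
```

```text
[ 487.50775656 -130.2800716   181.52467872] [ 0.06  0.25 -0.39  0.   -0.93  0.  ]
handle wrist []
clip_mid wrist []
wide_mid wrist [([188.8, 265.0], 0.83)]
carrier wrist [([183.9, 283.0], 0.87)]
w11
size 108.75 160.75 slopes [0.0, -0.29, 0.19, 0.05] [16, 29, 23, 22] centre [ 480.35 -131.87    3.  ]
w12
size 109.0 160.75 slopes [-0.14, -0.18, 0.46, 0.02] [29, 29, 23, 25] centre [ 480.72 -131.84    3.  ]
topTraceback (most recent call last):
  File "<stdin>", line 5, in <module>
  File "sheet.py", line 16, in sheet
    X=[along(gy,n,range(-70,71,5),'x') for n in (54,-54)]
       ~~~~~^^^^^^^^^^^^^^^^^^^^^^^^^^
  File "sheet.py", line 14, in along
    out=np.array(out); m=np.median(out[:,1]); out=out[abs(out[:,1]-m)<3]
                                   ~~~^^^^^
IndexError: too many indices for array: array is 1-dimensional, but 2 were indexed
```

>>> {"name": "apply_moves", "arguments": {"rows": [{"hand":0.3,"delta_pos":[18,-3,0],"yaw":0.12},{"hand":0.3,"delta_pos":[38,-7,0],"yaw":0.24},{"hand":0.3,"delta_pos":[58,-11,0],"yaw":0.36},{"hand":0.3,"delta_pos":[78,-15,0],"yaw":0.48},{"hand":0.3,"delta_pos":[98,-19,0],"yaw":0.6},{"hand":0.3,"delta_pos":[118,-23,0],"yaw":0.72},{"hand":0.3,"delta_pos":[138,-27,0],"yaw":0.84},{"hand":0.3,"delta_pos":[158,-31,0],"yaw":0.96},{"hand":0.3,"delta_pos":[178,-35,0],"yaw":1.08},{"hand":0.3,"delta_pos":[200,-39,0],"yaw":1.2},{"hand":0.3,"delta_pos":[216,-42,0],"yaw":1.32},{"hand":0.3,"delta_pos":[225,-43,0],"yaw":1.44}]}}

```text
clock: 19.25
position: [545.8, -353.7, 180.9]
ee_rot: [-0.095, 0.995, -0.0, -0.0]
contact_force: [-0.0, -1.1, -0.3]
gripper_width: 55.4
grasp_force: 0.0
```

>>> {"name": "apply_moves", "arguments": {"rows": [{"hand":0.3,"delta_pos":[0,0,0],"yaw":0.13},{"hand":0.3,"delta_pos":[0,0,0],"yaw":0.13},{"hand":0.3,"delta_pos":[0,0,0],"yaw":0.13}]}}

```text
clock: 19.5
position: [545.3, -351.9, 181.2]
ee_rot: [-0.035, 0.999, 0.0, -0.0]
contact_force: [0.1, -0.4, 1.0]
gripper_width: 55.7
grasp_force: 0.0
```

```bash
python3 - <<'E'
from sheet import *
c=cam('wrist'); save(c,'w13.png'); pickle.dump(c,open('w13.pkl','wb')); d=pin(c,'wrist',['tube'],2)
f=nets.find_in('wrist','tube'); print(f[:2])
p0=plane(c,d['tube'],17); print('pin at z17',p0.round(1),'tri with w1',tri([(c,d['tube']),(pickle.load(open('w1.pkl','rb')),(196.9,261.2))]))
# segment: bright blob in rect view at z=17 about p0
v=np.array([p0[0],p0[1],0,0.]); s=4.; a=rect(c,v,17,xr=(-80,80),yr=(-40,40),s=s,tilt=0.)
cv2.imwrite('pics/tube13.png',a[:,:,::-1])
g=cv2.cvtColor(a,cv2.COLOR_RGB2GRAY); m=(g>60).astype(np.uint8)
n,L,st,ce=cv2.connectedComponentsWithStats(m); k=L[int(80*s),int(40*s)]; print(k,st[k] if k else None)
for x in range(-75,76,6):
    row=np.flatnonzero(L[int((80-x)*s)]==k) if k else []
    if len(row): print(x,round(40-row.min()/s,1),round(40-row.max()/s,1), g[int((80-x)*s),int(row.mean())])
go([p0[0],p0[1],60],0)
E
```

```text
tube wrist [([196.1, 275.6], 0.72)]
[{'location': [186.2, 275.1], 'score': 0.71}]
pin at z17 [ 549.1 -354.6   17. ] tri with w1 (array([ 536.55723809, -355.07365052,   59.58005447]), [0.8178089484315755, 0.8178089484315096])
2 [   53    58   220   530 68813]
-63 10.8 -22.5 87
-57 11.5 -28.0 92
-51 12.5 -27.0 92
-45 10.8 -25.5 92
-39 9.5 -19.8 131
-33 10.0 -19.5 169
-27 10.8 -18.5 169
-21 11.8 -17.8 154
-15 12.2 -17.2 216
-9 13.2 -16.8 239
-3 14.0 -16.0 238
3 15.0 -15.2 238
9 15.5 -14.5 238
15 16.5 -13.5 237
21 17.2 -12.8 237
27 18.0 -12.0 233
33 18.8 -11.2 237
39 25.2 -10.8 230
45 26.2 -15.5 237
51 26.8 -14.8 238
57 22.8 -13.5 235
63 17.5 -6.5 201
now [ 545.5 -351.5  181.6] tooly ang 4.02 delta [ -3.4  -3.3 121.6] yaw 0.07
```

```bash
python3 - <<'E'
from sheet import *
p=np.array([549.1,-354.6])
cs=[pickle.load(open(f,'rb')) for f in ('w1.pkl','w13.pkl')]; E=[]
for c in cs:
    v=np.array([p[0],p[1],0,7.4]); s=4.; a=rect(c,v,17,xr=(-80,80),yr=(-40,40),s=s,tilt=0.); g=cv2.cvtColor(a,cv2.COLOR_RGB2GRAY)
    m=(g>75).astype(np.uint8); L=cv2.connectedComponents(m)[1]; k=L[int(80*s),int(40*s)]
    x=np.arange(-70,71,1.); w=[]; mid=[]
    for q in x:
        r=np.flatnonzero(L[int((80-q)*s)]==k); w.append((r.max()-r.min())/s if len(r) else 0); mid.append(40-r.mean()/s if len(r) else np.nan)
    w=np.array(w); mid=np.array(mid); body=abs(x)<30
    # body/foot edge: first x>20 where the width exceeds 32.5 ; foot end
    foot=x[(x>20)&(w>np.median(w[body])+2.5)][0]; lo=x[(x<-20)&(w>np.median(w[body])+2.5)]; cap=lo[-1] if len(lo) else np.nan
    print('body w',np.median(w[body]),'mid',np.nanmedian(mid[body]),'slope deg',np.degrees(np.polyfit(x[body],mid[body],1)[0]),'cap edge',cap,'foot edge',foot,'cam',c['xyz'].round(0))
    E.append([proj(c,pose(v,0.)@[q,0,17]+v[:3]) for q in (cap,foot)])
for j in (0,1):
    print(('cap','foot')[j],*[np.round(q,1) for q in tri([(cs[i],E[i][j]) for i in (0,1)])])
E
```

```text
body w 30.0 mid -0.75 slope deg -0.03306813691944432 cap edge -44.0 foot edge 38.0 cam [ 437. -348.  374.]
body w 29.25 mid -0.5 slope deg -0.15152741221314878 cap edge -47.0 foot edge 39.0 cam [ 460. -359.  299.]
cap [ 496.5 -359.6   60.9] [1. 1.]
foot [ 581.3 -349.8   30.8] [0.3 0.3]
```

>>> {"name": "apply_moves", "arguments": {"rows": [{"hand":0.3,"delta_pos":[-0.5,-4,30],"yaw":-0.06},{"hand":0.3,"delta_pos":[-0.5,-4,65],"yaw":-0.06},{"hand":0.3,"delta_pos":[-0.5,-4,90],"yaw":-0.06},{"hand":0.3,"delta_pos":[-0.5,-4,100],"yaw":-0.06},{"hand":0.3,"delta_pos":[-0.5,-4,100],"yaw":-0.06}]}}

```text
clock: 20.07
position: [544.8, -354.9, 78.7]
ee_rot: [-0.064, 0.998, 0.001, -0.003]
contact_force: [-0.3, 0.3, 0.1]
gripper_width: 55.6
grasp_force: 0.0
```

```bash
python3 - <<'E'
from sheet import *
c=cam('wrist'); save(c,'w14.png'); st=read_state(); print(st['position'],st['gripper_width'])
p=np.array([545.7,-355.5])
v=np.array([p[0],p[1],0,7.4]); s=4.; a=rect(c,v,17,xr=(-80,80),yr=(-40,40),s=s,tilt=0.); g=cv2.cvtColor(a,cv2.COLOR_RGB2GRAY)
for x in range(-70,71,5):
    r=g[int((80-x)*s)]; dg=np.diff(cv2.GaussianBlur(r.reshape(1,-1).astype(np.float32),(9,1),0)[0])
    i,j=dg[60:].argmax()+60,dg[:].argmin(); print(x,round(40-i/s,1),round(40-j/s,1),int(r[160]))
go([545.7,-355.5,30],7.4)
E
```

```text
[ 546.16781533 -355.68619523   81.06457276] 55.35068455301421
-70 -6.2 7.8 15
-65 -17.0 -1.0 15
-60 19.8 -20.0 84
-55 20.0 -20.0 109
-50 20.0 -20.0 108
-45 20.0 -20.0 107
-40 19.8 -19.8 106
-35 14.5 -14.5 140
-30 14.2 -14.5 190
-25 14.2 -14.5 190
-20 14.2 -14.5 190
-15 14.5 -14.5 172
-10 14.2 -14.5 190
-5 14.2 -14.5 189
0 14.2 -14.5 188
5 14.2 -14.8 189
10 14.2 -14.8 190
15 14.2 -14.8 190
20 14.2 -14.8 239
25 14.2 -14.8 253
30 14.2 -14.8 252
35 14.2 -14.8 251
40 14.5 -14.8 252
45 19.8 -19.8 252
50 20.0 -20.5 251
55 20.0 -20.5 249
60 19.2 -20.0 244
65 16.2 -17.0 251
70 13.5 -13.2 251
now [ 546.2 -355.7   81.1] tooly ang 7.4 delta [ 0.4  0.2 51.1] yaw 0.0
```

>>> {"name": "apply_moves", "arguments": {"rows": [{"hand":0.3,"delta_pos":[-2,0,15],"yaw":0},{"hand":0.3,"delta_pos":[-2,0,35],"yaw":0},{"hand":0.3,"delta_pos":[-2,0,46],"yaw":0},{"hand":0.3,"delta_pos":[-2,0,51],"yaw":0},{"hand":0.3,"delta_pos":[-2,0,51],"yaw":0},{"hand":0.3,"delta_pos":[-2,0,51],"yaw":0}]}}

```text
clock: 20.62
position: [549.0, -356.0, 31.7]
ee_rot: [-0.064, 0.998, -0.001, 0.001]
contact_force: [0.9, -1.4, -0.3]
gripper_width: 55.2
grasp_force: 0.0
```

>>> {"name": "apply_moves", "arguments": {"rows": [{"hand":-1,"delta_pos":[0,0,0],"yaw":0},{"hand":-1,"delta_pos":[0,0,0],"yaw":0},{"hand":-1,"delta_pos":[0,0,0],"yaw":0},{"hand":-1,"delta_pos":[0,0,0],"yaw":0},{"hand":-1,"delta_pos":[0,0,0],"yaw":0},{"hand":-1,"delta_pos":[0,0,0],"yaw":0},{"hand":-1,"delta_pos":[0,0,0],"yaw":0}]}}

```text
clock: 21.2
position: [549.0, -355.9, 32.0]
ee_rot: [-0.064, 0.998, -0.001, 0.001]
contact_force: [-0.4, 0.2, 5.2]
gripper_width: 26.2
grasp_force: 59.2
```

>>> {"name": "apply_moves", "arguments": {"rows": [{"hand":-1,"delta_pos":[0,0,-5],"yaw":0},{"hand":-1,"delta_pos":[0,0,-20],"yaw":0},{"hand":-1,"delta_pos":[0,20,-50],"yaw":-0.11},{"hand":-1,"delta_pos":[10,45,-75],"yaw":-0.23},{"hand":-1,"delta_pos":[18,70,-80],"yaw":-0.35},{"hand":-1,"delta_pos":[25,95,-80],"yaw":-0.47},{"hand":-1,"delta_pos":[32,120,-80],"yaw":-0.59},{"hand":-1,"delta_pos":[39,145,-80],"yaw":-0.71},{"hand":-1,"delta_pos":[46,170,-80],"yaw":-0.83},{"hand":-1,"delta_pos":[54,195,-80],"yaw":-0.95},{"hand":-1,"delta_pos":[62,220,-80],"yaw":-1.07},{"hand":-1,"delta_pos":[65,232,-80],"yaw":-1.19}]}}

```text
clock: 22.2
position: [452.0, -132.0, 110.4]
ee_rot: [-0.615, 0.789, 0.001, -0.001]
contact_force: [0.4, 0.4, -0.6]
gripper_width: 25.8
grasp_force: 59.1
```

>>> {"name": "apply_moves", "arguments": {"rows": [{"hand":-1,"delta_pos":[0,0,0],"yaw":-0.11},{"hand":-1,"delta_pos":[0,0,0],"yaw":-0.22},{"hand":-1,"delta_pos":[0,0,0],"yaw":-0.32},{"hand":-1,"delta_pos":[0,0,0],"yaw":-0.32},{"hand":-1,"delta_pos":[0,0,0],"yaw":-0.32}]}}

```text
clock: 22.62
position: [454.0, -133.7, 110.5]
ee_rot: [0.729, -0.684, -0.0, 0.0]
contact_force: [0.1, 1.1, -0.6]
gripper_width: 26.2
grasp_force: 59.1
```

```bash
python3 - <<'E'
from sheet import *
c=cam('wrist'); save(c,'w15.png'); pickle.dump(c,open('w15.pkl','wb')); st=read_state(); print(st['gripper_width'],st['grasp_force'],st['contact_force'].round(1),st['wrist_torque'].round(2))
d=pin(c,'wrist',['tube','clip_mid','carrier'])
v=np.array([480.5,-131.85,3,4.07]); 
try: sheet(c,v)
except Exception as e: print(e)
go([454.6,-133.7,90],94.07)
# tube axis in image: rect at the tube's height, frame along carrier
t=st['position']; w=np.array([t[0],t[1],t[2]-15,4.07]); s=4.; a=rect(c,w,0,xr=(-30,30),yr=(-70,70),s=s,tilt=0.); g=cv2.cvtColor(a,cv2.COLOR_RGB2GRAY); cv2.imwrite('pics/tube15.png',a[:,:,::-1])
for y in range(-68,69,8):
    r=g[:,int((70-y)*s)]; print(y,r[::8].tolist())
E
```

```text
26.038720307729875 59.11858141422272 [ 0.1 -0.2 -0.8] [-0.01 -0.06  0.05]
tube wrist [([286.4, 278.6], 0.85)]
clip_mid wrist []
carrier wrist []
size 109.0 160.875 slopes [-0.0, -0.04, 2.26, -0.03] [16, 12, 6, 24] centre [ 480.74 -131.65    3.  ]
now [ 454.1 -133.9  110.4] tooly ang 93.75 delta [-0.1 -0.5 20.4] yaw -0.006
-68 [132, 132, 132, 132, 132, 132, 187, 226, 226, 225, 226, 225, 225, 227, 226, 222, 149, 146, 162, 162, 165, 187, 197, 196, 115, 131, 132, 133, 134, 133]
-60 [221, 223, 222, 222, 221, 221, 118, 98, 98, 98, 126, 138, 137, 136, 136, 135, 134, 134, 133, 133, 132, 127, 85, 85, 85, 85, 105, 132, 132, 132]
-52 [219, 220, 220, 220, 218, 219, 107, 97, 98, 98, 122, 135, 135, 135, 134, 134, 133, 132, 132, 133, 132, 115, 85, 85, 85, 85, 133, 133, 132, 132]
-44 [217, 218, 219, 218, 216, 217, 132, 98, 98, 97, 120, 131, 131, 131, 130, 130, 130, 131, 130, 130, 130, 111, 87, 86, 85, 84, 89, 110, 113, 114]
-36 [204, 216, 218, 217, 215, 216, 221, 220, 221, 176, 194, 161, 129, 131, 156, 171, 171, 151, 128, 122, 143, 171, 154, 152, 82, 83, 83, 83, 83, 83]
-28 [215, 214, 217, 216, 215,
[... 1086 characters left out ...]
3, 21, 28, 26, 28, 27]
36 [28, 27, 27, 23, 28, 22, 43, 17, 129, 133, 142, 147, 151, 153, 140, 122, 122, 115, 118, 144, 146, 138, 123, 25, 28, 44, 27, 26, 27, 27]
44 [23, 28, 27, 27, 28, 71, 159, 132, 140, 184, 140, 148, 152, 153, 155, 156, 155, 147, 125, 115, 145, 137, 123, 122, 122, 100, 25, 27, 26, 26]
52 [25, 28, 27, 27, 26, 59, 179, 179, 150, 136, 185, 205, 165, 153, 155, 155, 155, 154, 152, 149, 143, 123, 124, 133, 130, 85, 25, 26, 27, 25]
60 [25, 27, 29, 27, 27, 26, 25, 27, 25, 24, 23, 27, 53, 96, 132, 142, 140, 104, 63, 32, 22, 25, 26, 27, 27, 27, 25, 25, 27, 25]
68 [29, 28, 28, 26, 27, 28, 25, 26, 25, 26, 26, 26, 25, 25, 27, 25, 26, 26, 27, 25, 26, 24, 26, 26, 27, 27, 25, 28, 26, 26]
```

>>> {"name": "apply_moves", "arguments": {"rows": [{"hand":-1,"delta_pos":[0,-1,8],"yaw":-0.006},{"hand":-1,"delta_pos":[0,-1,20],"yaw":-0.006},{"hand":-1,"delta_pos":[0,-1,30],"yaw":-0.006},{"hand":-1,"delta_pos":[0,-1,38],"yaw":-0.006},{"hand":-1,"delta_pos":[0,-1,44],"yaw":-0.006},{"hand":-1,"delta_pos":[0,-1,46],"yaw":-0.006},{"hand":-1,"delta_pos":[0,-1,46],"yaw":-0.006}]}}

```text
clock: 23.4
position: [454.9, -133.7, 63.8]
ee_rot: [0.732, -0.681, -0.0, 0.0]
contact_force: [1.3, -0.2, 0.7]
gripper_width: 26.0
grasp_force: 59.1
```

>>> {"name": "apply_moves", "arguments": {"rows": [{"hand":-1,"delta_pos":[0,0,2],"yaw":0},{"hand":-1,"delta_pos":[0,0,4],"yaw":0},{"hand":-1,"delta_pos":[0,0,6],"yaw":0},{"hand":-1,"delta_pos":[0,0,8],"yaw":0}]}}

```text
clock: 23.73
position: [456.5, -133.9, 58.3]
ee_rot: [0.733, -0.68, 0.001, -0.001]
contact_force: [-3.3, 0.9, 16.8]
gripper_width: 26.0
grasp_force: 60.8
```

>>> {"name": "apply_moves", "arguments": {"rows": [{"hand":-1,"delta_pos":[0,0,2],"yaw":0},{"hand":-1,"delta_pos":[0,0,4],"yaw":0},{"hand":-1,"delta_pos":[0,0,4],"yaw":0}]}}

```text
clock: 23.98
position: [456.1, -134.0, 54.2]
ee_rot: [0.733, -0.68, 0.001, -0.001]
contact_force: [-1.8, -1.6, 9.3]
gripper_width: 26.1
grasp_force: 60.4
```

>>> {"name": "apply_moves", "arguments": {"rows": [{"hand":-1,"delta_pos":[0,0,2],"yaw":0},{"hand":-1,"delta_pos":[0,0,4],"yaw":0},{"hand":-1,"delta_pos":[0,0,6],"yaw":0},{"hand":-1,"delta_pos":[0,0,6],"yaw":0}]}}

```text
clock: 24.32
position: [455.8, -133.9, 47.4]
ee_rot: [0.733, -0.681, 0.001, -0.001]
contact_force: [-0.5, -1.0, 4.2]
gripper_width: 25.8
grasp_force: 59.7
```

>>> {"name": "apply_moves", "arguments": {"rows": [{"hand":-1,"delta_pos":[0,0,2],"yaw":0},{"hand":-1,"delta_pos":[0,0,4],"yaw":0},{"hand":-1,"delta_pos":[0,0,4],"yaw":0}]}}

```text
clock: 24.57
position: [455.3, -133.6, 42.0]
ee_rot: [0.732, -0.681, 0.0, -0.0]
contact_force: [1.2, -0.2, -1.5]
gripper_width: 26.0
grasp_force: 59.2
```

```bash
python3 - <<'E'
from sheet import *
c=cam('wrist'); save(c,'w16.png'); pickle.dump(c,open('w16.pkl','wb')); st=read_state(); print(st['position'],st['gripper_width'],st['grasp_force'],st['contact_force'].round(1))
E
```

```text
[ 455.29076543 -133.59541513   42.03612158] 25.74221624769058 59.14299666881561 [ 1.4 -0.  -1.8]
```

>>> {"name": "apply_moves", "arguments": {"rows": [{"hand":-1,"delta_pos":[0,0,1],"yaw":0},{"hand":-1,"delta_pos":[0,0,1.5],"yaw":0},{"hand":-1,"delta_pos":[0,0,1.5],"yaw":0}]}}

```text
clock: 24.87
position: [455.2, -133.6, 41.3]
ee_rot: [0.733, -0.681, -0.0, 0.0]
contact_force: [-1.3, 0.9, 4.7]
gripper_width: 26.2
grasp_force: 59.8
```

>>> {"name": "apply_moves", "arguments": {"rows": [{"hand":-1,"delta_pos":[0,0,-0.8],"yaw":0},{"hand":0.05,"delta_pos":[0,0,-0.8],"yaw":0},{"hand":0.05,"delta_pos":[0,0,-0.8],"yaw":0},{"hand":0.05,"delta_pos":[0,0,-0.8],"yaw":0},{"hand":0.05,"delta_pos":[0,0,-0.8],"yaw":0},{"hand":0.05,"delta_pos":[0,0,-0.8],"yaw":0}]}}

```text
clock: 25.37
position: [455.1, -133.7, 41.7]
ee_rot: [0.732, -0.681, -0.0, 0.0]
contact_force: [-0.2, 0.3, -0.5]
gripper_width: 44.7
grasp_force: 0.0
```

>>> {"name": "apply_moves", "arguments": {"rows": [{"hand":0.05,"delta_pos":[0,0,-8],"yaw":0},{"hand":0.05,"delta_pos":[0,0,-20],"yaw":0},{"hand":0.05,"delta_pos":[0,0,-45],"yaw":0},{"hand":0.05,"delta_pos":[0,0,-80],"yaw":0},{"hand":0.05,"delta_pos":[0,0,-110],"yaw":0},{"hand":0.05,"delta_pos":[0,0,-120],"yaw":0},{"hand":0.05,"delta_pos":[0,0,-120],"yaw":0}]}}

```text
clock: 25.95
position: [457.1, -133.8, 165.7]
ee_rot: [0.733, -0.681, 0.003, -0.003]
contact_force: [-0.3, 0.4, 0.0]
gripper_width: 44.5
grasp_force: 0.0
```

```bash
python3 - <<'E'
from sheet import *
c=cam('wrist'); save(c,'w17.png'); pickle.dump(c,open('w17.pkl','wb')); st=read_state(); print(st['position'],st['gripper_width'],st['contact_force'].round(1))
d=pin(c,'wrist',['tube','carrier']); v=np.array([480.6,-131.75,3,4.07])
try: sheet(c,v)
except Exception as e: print(e)
print('tube pin at z26.5',plane(c,d['tube'],26.5).round(1))
w=np.array([454.7,-133.6,26.5,4.07]); s=4.; a=rect(c,w,0,xr=(-35,35),yr=(-75,75),s=s,tilt=0.); cv2.imwrite('pics/tube17.png',a[:,:,::-1])
g=cv2.cvtColor(a,cv2.COLOR_RGB2GRAY)
for y in range(-68,69,8): print(y,g[::8,int((75-y)*s)].tolist())
for n in ('side','top'):
    k=cam(n); dd=pin(k,n,['tube','handle']); save(k,n+'17.png')
    print(n,'expect tube',proj(k,[454.7,-133.6,26.5]).round(1),'handle',proj(k,[514.5,-129.3,27]).round(1))
E
```

```text
[ 455.80060456 -133.61156235  163.53163185] 45.02326095121845 [0.8 0.3 0.1]
tube wrist [([202.7, 277.4], 0.75)]
carrier wrist [([191.0, 250.5], 0.87)]
size 109.0 160.625 slopes [0.06, -0.01, -0.75, -0.09] [29, 27, 18, 24] centre [ 479.86 -131.87    3.  ]
tube pin at z26.5 [ 458.  -132.4   26.5]
-68 [136, 137, 135, 157, 223, 227, 227, 227, 227, 227, 227, 227, 228, 227, 228, 227, 227, 226, 228, 228, 227, 223, 224, 227, 226, 225, 227, 221, 221, 224, 225, 169, 135, 135, 135]
-60 [136, 136, 136, 134, 176, 226, 227, 228, 189, 94, 97, 98, 102, 139, 144, 143, 142, 142, 142, 141, 141, 141, 141, 113, 87, 86, 86, 91, 145, 214, 223, 173, 134, 135, 135]
-52 [132, 152, 209, 224, 227, 226, 227, 227, 191, 95, 97, 98, 103, 137, 140, 139, 139, 139, 138, 137, 138, 138, 138, 110, 88, 87, 85, 91, 156, 220, 223, 171, 134, 135, 134]
-44 [223, 223, 224, 222, 226, 225, 226, 228, 197, 110, 94, 96, 102, 134, 137, 137, 137, 136, 137, 136, 135, 135, 135, 106, 88, 86, 84, 122, 197, 223, 221, 159, 132, 134, 134]
-36 [222, 222, 223, 221, 225, 224, 225, 214, 202, 200, 204, 177, 188, 204, 211, 217, 222, 223, 224, 220
[... 1873 characters left out ...]
218, 218, 216, 193, 176, 177, 179, 194, 221, 222, 221, 221, 221, 220, 220, 202, 167, 156, 146, 133, 133, 132, 148, 211, 209, 165, 109, 81, 82, 83]
60 [156, 189, 212, 214, 215, 217, 218, 216, 216, 216, 212, 192, 189, 217, 220, 220, 219, 219, 219, 219, 219, 218, 217, 185, 169, 204, 218, 214, 213, 215, 215, 160, 102, 81, 82]
68 [178, 180, 180, 178, 179, 180, 180, 178, 178, 181, 182, 183, 180, 178, 179, 179, 182, 180, 179, 179, 177, 180, 178, 181, 180, 182, 182, 178, 178, 170, 135, 126, 92, 81, 83]
tube side [([218.8, 303.7], 0.92)]
handle side [([220.0, 278.9], 0.74)]
side expect tube [221.6 305.2] handle [219.  281.5]
tube top []
handle top []
top expect tube [228.5 311.9] handle [201.2 310. ]
```

```bash
python3 -c "
from h import *
print(workorder.job_done())"
```

```text
the job is handed in; nothing more can be done
None
```

I handed the job in at about 26 s of the 59 s allowed, and no verdict came back. By my own measurements the carrier lies flat and let go on the mat, about 5 mm from its middle, and the tube is snapped home in both clips at the right height (23.5 mm); the arm is clear of everything, and I did not re-measure the bystanders.

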